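# Count along the tape rack and push the roll into the third gap

### The job

Count off the gaps of the tape rack by touch: with a fingertip touch the top of the red end wall, then the next divider, then the one after it. Then push the white tape roll along the table into the third gap counted from the red end, all the way in against the back of the rack, and let go. Never lift the roll, and leave everything else where it is.

Things in the scene. Friction and masses are not known exactly. Their poses are not given: they have to be found in the camera images.
- rack: fixed wooden rack, 300 mm wide: four gaps open at the front, top and underneath (rolls slide on the table). Origin on the table at the middle of the mouth line; x points into the gaps (away from the robot), y to the left, z up. Five walls at y = +144, +72, 0, -72, -144 mm; each gap 64 mm wide, centres at y = +108, +36, -36, -108 mm
- rack_back (a point): point on the table at the middle of the back wall's front face, at x = 52 mm in the rack's frame: the gaps are 52 mm deep, the back wall 45 mm high. A roll fully home touches it, with its centre at the rack's x = 24 mm, and sticks out of the mouth by 4 mm
- end_red: red end wall of the rack, at its left (y = +144 mm) or right end (y = -144 mm), fixed; the count begins here. 60 mm from front to back, 8 mm thick, top edge a round bar 12 mm across and 51 mm above the table; origin on the table at its front edge, top bar runs from there 60 mm along the rack's +x
- end_white: white end wall at the other end of the rack, fixed. 60 mm from front to back, 8 mm thick, top edge a round bar 12 mm across and 51 mm above the table; origin on the table at its front edge, top bar runs from there 60 mm along the rack's +x
- divider_left: wooden divider fixed at the rack's y = +72 mm. 60 mm from front to back, 8 mm thick, top edge a round bar 12 mm across and 51 mm above the table; origin on the table at its front edge, top bar runs from there 60 mm along the rack's +x
- divider_middle: wooden divider fixed at the rack's y = 0. 60 mm from front to back, 8 mm thick, top edge a round bar 12 mm across and 51 mm above the table; origin on the table at its front edge, top bar runs from there 60 mm along the rack's +x
- divider_right: wooden divider fixed at the rack's y = -72 mm. 60 mm from front to back, 8 mm thick, top edge a round bar 12 mm across and 51 mm above the table; origin on the table at its front edge, top bar runs from there 60 mm along the rack's +x
- roll_white: the white roll to push, loose on the table in front of the rack, 40 to 85 g: roll of tape lying flat, outer diameter 56 mm, height 28 mm, hole 26 mm; origin at the centre of its underside, z up
- roll_green: green roll already in the rack's leftmost gap, leave it: roll of tape lying flat, outer diameter 56 mm, height 28 mm, hole 26 mm; origin at the centre of its underside, z up
- roll_yellow: loose yellow roll to the right of the rack, leave it: roll of tape lying flat, outer diameter 56 mm, height 28 mm, hole 26 mm; origin at the centre of its underside, z up
- spool_back: loose thread spool with white thread behind the rack, upright, diameter 36 mm, height 42 mm, leave it; origin at the centre of its underside
- spool_front: loose thread spool with orange thread in front of the rack's left end, upright, diameter 36 mm, height 42 mm, leave it; origin at the centre of its underside
- scissors: scissors with green handles lying at the right, loose, 170 mm long, 10 mm high, leave them; origin on the table under the pivot, x along the blades
- glue: white glue jar at the right, loose, diameter 52 mm, height 105 mm, leave it; origin at the centre of its underside
- sticks: flat pack of bamboo sticks at the left, loose, 170 x 90 x 16 mm, leave it; origin at the centre of its underside, x along the sticks
Not all that is in view belongs to the job. There is more than one size of the end_red; the one meant has the size given above.

How it is judged (in metres and radians):
On the way, in this order (a step that is already met when the one before it is completed fails the run):
1. a finger touches the red end wall (contact force between the fingers and end_red above 0.2 N), for 0.04 s.
2. then a finger touches the divider next to the red end (((y of end_red in the frame of rack above 0 m and contact force between the fingers and divider_left above 0.2 N) or (y of end_red in the frame of rack below 0 m and contact force between the fingers and divider_right above 0.2 N))), for 0.04 s.
3. then a finger touches the middle divider, where the third gap begins (contact force between the fingers and divider_middle above 0.2 N), for 0.04 s.
4. then the white roll is pushed home in the third gap from the red end (x of roll_white in the frame of rack between 0.018 and 0.03 m and ((y of end_red in the frame of rack above 0 m and y of roll_white in the frame of rack between -0.044 and -0.028 m) or (y of end_red in the frame of rack below 0 m and y of roll_white in the frame of rack between 0.028 and 0.044 m))), for 0.2 s.
At the end, for the whole second after the job is handed in: the white roll lies flat and at rest on the table in the third gap from the red end, its centre within 8 mm of the gap's middle line and within 6 mm of fully home against the back wall (all of step 4 and height (world z) of roll_white below 0.004 m and angle between roll_white's own z axis and vertical below 0.1 rad and linear speed of roll_white below 0.01 m/s); the robot touches nothing.
It fails at once if the white roll is lifted off the table (more than 10 mm) or tipped up (more than 0.4 rad) (height (world z) of roll_white above 0.01 m or angle between roll_white's own z axis and vertical above 0.4 rad).
It fails at once if another thing (green or yellow roll, a spool, scissors, glue jar, pack of sticks) is moved more than 15 mm (distance of any of roll_green, roll_yellow, spool_back, spool_front, scissors, glue, sticks from where it was at the start of the episode above 0.015 m).
It also fails if it takes over 64 s, if anything falls off the work surface, if the arm or the gripper's body presses on something with over 40 N, if the wrist force passes 120 N, or if a joint passes its speed limit or range.

### The arm

A 6-joint arm with a two-finger parallel gripper is mounted at the origin on the work surface. World frame = base frame: x ahead of the robot, y to its left, z up, the work surface at z = 0. Lengths are in m, angles in degrees, forces in N, time in s.
With the tool pointing down it reaches from about 0.375 to 0.9 m from the base axis. Payload 3.1 kg.
Tool frame: the origin (TCP) lies at the very end of the fingers, on their centre line; the grasp point (between the pads) lies 19 mm behind it; z points along the fingers, y is the direction in which the jaws open and shut (so a half turn about z gives the same grasp; the last joint's range is limited). The gripper opens to 87 mm and grips with 3 to 60 N. Pads are 19 mm wide; open, the fingers measure 117 mm over their backs; the gripper's body (75 mm by 190 mm) begins 51 mm behind the grasp point.
Start: joints at [-78.868, 30.224, 82.088, -0, 67.689, -10.227], TCP at [0.228, -0.582, 0.223] pointing down, gripper open.
Joint ranges: [-176.69, 176.69], [-43.24, 126.21], [12.49, 139.97], [-82, 262], [0, 151.66], [-163.58, 163.58]. Speed limits (degrees/s): [159.86, 159.86, 180, 180, 180, 180].

### API

Orientations are given as a 3x3 rotation matrix whose columns are the frame's x, y, z axes.
In Python, from rig import readout, capture, camera_model, bot, spot_in, regions_of gives the robot as it stands.
- The arm moves only by the tool send_rows, never from a script. Its argument "moves" is a list that holds one entry, the list of rows, each a list of 7 numbers: the turn, a rotation vector about the tool's x, y, z in degrees, then the shift along the tool's x, y, z in cm, then the opening, from -1 (shut) to 1 (fully open). A call has exactly 5 rows; each row shifts and turns the commanded pose from where the row before left it, along the tool's axes as they then stand; what a row does not reach is not made up. A row lasts 1/10 s, in which the tool goes at most 50 mm and 8.59 degrees, less where a joint would pass 70% of its speed; a pose out of reach is approached as far as the arm can. A call with a gripper value outside its range is refused whole. The fingers move at their own pace and stop on an object; the grip force is fixed at half the most. Time passes only in rows, so rows that do not move let the fingers close, or fill a call up. It gives the time, the measured TCP pose, the force and the opening at its end, in the units of the state.
- readout.read_state(): the state, without advancing time (a new reading comes with each control period).
- capture(name): name is "scene" or "top" or "wrist"; returns the picture (400x640x3 uint8, blue, green, red); there is no depth.
- camera_model(name): a dict with "camera_matrix" (3x3 intrinsics, pixels), "pose" (4x4, takes a point from camera to world coordinates). Camera axes: x right, y up, looking along -z (the intrinsics and any distortion apply to the point x, -y, -z); pixel columns grow to the right and rows downward; lengths in m; the calibration is good to about 2 mm. A picture is of the moment at which its call begins: read the wrist's pose just before it. camera_model takes no time and is no camera call; for the wrist camera it gives the pose at the moment of the call.
- bot.hand_in(): hands the job in, once; it reports no verdict.
Trained networks look in the newest picture that a camera, given by its name, has taken for a name from the list of things; names that differ only in an ending like _2 or _b are one class to them, and where a whole thing is asked for, a point or a joint stands for the part that bears it (a point fixed in the world has none). Each returns a list of dicts, best first, with "p" (0 to 1); they miss things now and then, are a little off and sometimes report something else, mostly with a low value. They report only what shows in the picture. A call takes as long as a camera call. They do not tell look-alikes from the thing itself.
- spot_in(camera, thing): "location" ([x, y, z] in m, in world coordinates, good to about 4 mm: the middle of the surface that is visible of it).
- regions_of(camera, thing): "mask" (400x640 bool, what is visible of it).
The state is a dict: "time_s": time; "joint_positions": joint angles; "qvel": joint speeds; "tau": joint torques, N m; "position": TCP position; "tcp_rot": TCP orientation; "force": force on the tool from outside, world axes, zero at the start; "moment": the same for the moment, N m; "opening": opening from 0.0 (shut) to 1.0 (fully open).
Only numpy, scipy, OpenCV 4.12 (cv2) and the standard library are available. Lean on these libraries where they do the work, as an engineer would, in place of code of your own. Each camera call takes 0.05 s, during which the arm holds its last target. There are 200 camera calls.

## Working session

There is one attempt and no reset: what is moved stays moved. The work goes in short steps, Python scripts to look and compute and a tool call to move; the robot and the scene stay as the last step left them, time stands still between calls to the robot, and variables do not carry over. Pictures are saved under pics/ and viewed, about 8 in all and at most 12, crops included, and the job is handed in when it is done.

Besides the shell and the picture viewer there is one more tool, called after ">>>" by a JSON object that holds its "fn" and its "kwargs". send_rows: Moves the arm, as the interface text tells. Its arguments: {"type":"object","properties":{"moves":{"type":"array","items":{"type":"array","items":{"type":"array","items":{"type":"number"}}}}},"required":["moves"]}

```bash
ls; mkdir -p pics; python3 - <<'E'
from rig import *
import cv2,numpy as np
s=readout.read_state();print(s['time_s'],s['position'],np.round(s['tcp_rot'],3),s['opening'],s['force'])
for c in ['scene','top']:
    im=capture(c);cv2.imwrite(f'pics/{c}0.png',im)
    for t in ['end_red','end_white','divider_left','divider_middle','roll_white','roll_green','roll_yellow','spool_front','spool_back','glue','scissors','sticks','rack']:
        print(c,t,[(round(d['p'],2),np.round(d['location'],3).tolist()) for d in spot_in(c,t)][:4])
print(readout.read_state()['time_s'])
E
```

```text
pics
0.0 [ 0.22751936 -0.58132709  0.2215862 ] [[ 0.931  0.364 -0.   ]
 [ 0.364 -0.931  0.002]
 [ 0.    -0.002 -1.   ]] 0.9983263778464139 [ 0.45070593 -0.59498336  0.55700044]
scene end_red [(0.69, [0.606, 0.292, 0.036])]
scene end_white [(0.79, [0.646, -0.095, 0.033])]
scene divider_left [(0.61, [0.614, 0.116, 0.033]), (0.35, [0.498, 0.273, 0.034])]
scene divider_middle [(0.66, [0.621, 0.046, 0.03])]
scene roll_white [(0.63, [0.497, 0.128, 0.021])]
scene roll_green [(0.46, [0.605, 0.166, 0.026])]
scene roll_yellow [(0.8, [0.532, -0.412, 0.023]), (0.35, [0.608, 0.167, 0.029])]
scene spool_front [(0.48, [0.5, 0.273, 0.034])]
scene spool_back [(0.64, [0.712, 0.138, 0.035])]
scene glue [(0.66, [0.661, -0.438, 0.105]), (0.55, [0.614, 0.118, 0.034])]
scene scissors [(0.79, [0.373, -0.409, 0.007]), (0.38, [0.63, -0.025, 0.031]), (0.27, [0.494, 0.128, 0.024])]
scene sticks [(0.88, [0.593, 0.443, 0.012])]
scene rack [(0.63, [0.64, 0.043, 0.034]), (0.56, [0.37, -0.405, 0.009])]
top end_red [(0.76, [0.392, 0.221, 0.062]), (0.52, [0.605, 0.296, 0.06]), (0.47, [0.607, 0.195, 0.042])]
top end_white [(0.65, [0.639, -0.092, 0.051]), (0.43, [0.586, 0.455, 0.018]), (0.17, [0.643, 0.05, 0.041])]
top divider_left [(0.34, [0.702, 0.144, 0.042])]
top divider_middle [(0.62, [0.623, 0.053, 0.049])]
top roll_white [(0.65, [0.489, 0.141, 0.029]), (0.21, [0.614, 0.124, 0.052])]
top roll_green [(0.57, [0.604, 0.156, 0.025]), (0.56, [0.608, 0.192, 0.045])]
top roll_yellow [(0.72, [0.527, -0.406, 0.031]), (0.72, [0.604, 0.154, 0.03]), (0.38, [0.7, 0.143, 0.042])]
top spool_front [(0.56, [0.493, 0.284, 0.04]), (0.45, [0.632, -0.022, 0.051])]
top spool_back [(0.59, [0.7, 0.142, 0.043])]
top glue [(0.63, [0.664, -0.439, 0.093])]
top scissors [(0.59, [0.371, -0.398, 0.01])]
top sticks [(0.83, [0.584, 0.455, 0.017])]
top rack [(0.55, [0.639, 0.051, 0.039])]
1.4
```

View top.

View pics/top0.png

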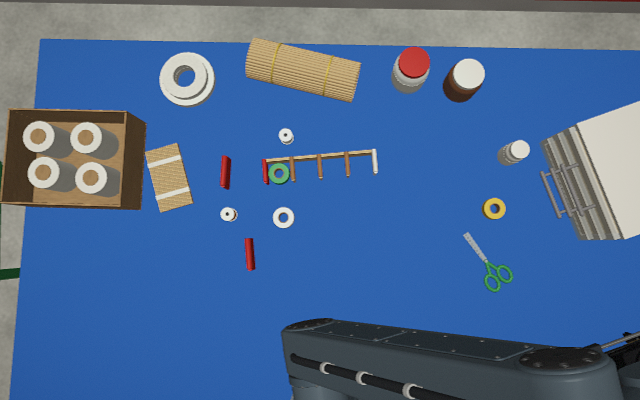

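View pics/scene0.png

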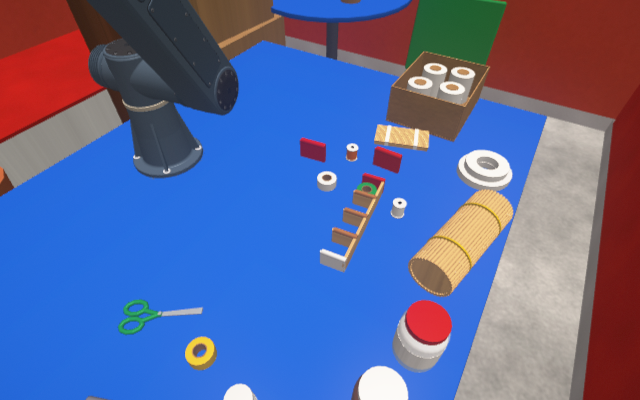

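```bash
python3 - <<'E'
import cv2
im=cv2.imread('pics/top0.png')
cv2.imwrite('pics/crop0.png',cv2.resize(im[130:280,205:390],None,fx=4,fy=4,interpolation=cv2.INTER_CUBIC))
E
```

```text
(no output)
```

View pics/crop0.png

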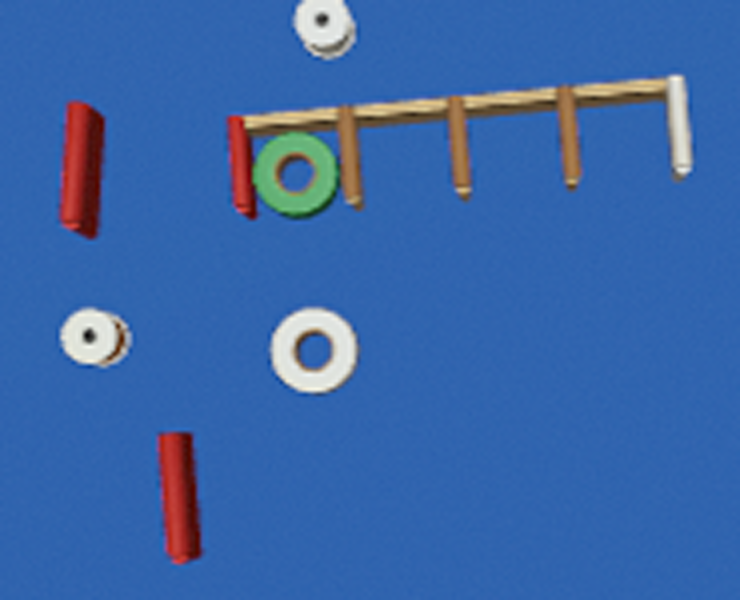

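```bash
cat > h.py <<'E'
from rig import *
import numpy as np,cv2
from scipy.optimize import least_squares
def proj(P,cam,m=None):
    m=m or camera_model(cam);K=np.array(m['camera_matrix']);T=np.linalg.inv(m['pose'])
    p=np.c_[P,np.ones(len(P))]@T.T; q=np.c_[p[:,0],-p[:,1],-p[:,2]]@K.T
    return q[:,:2]/q[:,2:]
def unproj(uv,z,cam,m=None):
    m=m or camera_model(cam);K=np.array(m['camera_matrix']);T=np.array(m['pose'])
    d=np.linalg.inv(K)@[uv[0],uv[1],1]; d=T[:3,:3]@[d[0],-d[1],-d[2]]; o=T[:3,3]
    return o+d*(z-o[2])/d[2]
E
python3 - <<'E'
from h import *
m=camera_model('top');print({k:v for k,v in m.items() if 'pose' not in k},np.array(m['pose'])[:3,3])
px=np.array([[243,210],[353,203],[462,193],[571,184],[681,174],[235,118],[675,78]])/4+[205,130]
L=np.array([[0,y,.047] for y in (.144,.072,0,-.072,-.144)]+[[.06,.144,.048],[.06,-.144,.048]])
f=lambda v:(proj(np.c_[L[:,0]*np.cos(v[2])-L[:,1]*np.sin(v[2])+v[0],L[:,0]*np.sin(v[2])+L[:,1]*np.cos(v[2])+v[1],L[:,2]],'top',m)-px).ravel()
r=least_squares(f,[.62,.05,0]);x,y,a=r.x;print('rack',r.x,np.degrees(a),np.round(r.fun,2))
R=np.array([[np.cos(a),-np.sin(a)],[np.sin(a),np.cos(a)]])
for n,p in dict(red=(.03,.144),dl=(.03,.072),dm=(.03,0),mouth3=(0,-.036),home3=(.024,-.036)).items(): print(n,np.round(R@p+[x,y],4))
w=unproj(np.array([314,350])/4+[205,130],.028,'top',m);print('roll',w,'in rack',R.T@(w[:2]-[x,y]))
E
```

```text
{'camera_matrix': array([[492.9500073 ,   0.        , 326.97459495],
       [  0.        , 492.9500073 , 195.40625793],
       [  0.        ,   0.        ,   1.        ]])} [ 0.43100293 -0.00385213  1.31805195]
rack [0.59233246 0.04559033 0.11192888] 6.41305230345721 [-0.36  0.18 -0.33 -0.44 -0.01 -0.3   0.35 -0.43  0.51 -0.3  -0.06  0.4
 -0.09  0.89]
red [0.6061 0.192 ]
dl [0.6141 0.1205]
dm [0.6221 0.0489]
mouth3 [0.5964 0.0098]
home3 [0.6202 0.0125]
roll [0.48776779 0.14026236 0.028     ] in rack [-0.09333593  0.105759  ]
```

>>> {"fn": "send_rows", "kwargs": {"moves": [[[0,0,7.5,0,0,0,-1],[0,0,7.5,0,0,0,-1],[0,0,0,2.57,-4.03,0,-1],[0,0,0,2.57,-4.03,0,-1],[0,0,0,2.57,-4.03,0,-1]]]}}

```text
time_s: 1.9
position: [0.2912, -0.4521, 0.2224]
tcp_rot: [[0.994, 0.109, 0.0], [0.109, -0.994, 0.0], [0.0, -0.0, -1.0]]
force: [0.5, -0.2, 0.7]
opening: 0.634
```

>>> {"fn": "send_rows", "kwargs": {"moves": [[[0,0,0,2.57,-4.03,0,-1],[0,0,0,2.57,-4.03,0,-1],[0,0,0,2.57,-4.03,0,-1],[0,0,0,2.57,-4.03,0,-1],[0,0,0,2.57,-4.03,0,-1]]]}}

```text
time_s: 2.4
position: [0.397, -0.2372, 0.2229]
tcp_rot: [[0.994, 0.11, 0.001], [0.11, -0.994, -0.001], [0.001, 0.001, -1.0]]
force: [0.2, -0.6, -0.4]
opening: 0.172
```

>>> {"fn": "send_rows", "kwargs": {"moves": [[[0,0,0,2.57,-4.03,0,-1],[0,0,0,2.57,-4.03,0,-1],[0,0,0,2.57,-4.03,0,-1],[0,0,0,2.57,-4.03,0,-1],[0,0,0,0,0,0,-1]]]}}

```text
time_s: 2.9
position: [0.4823, -0.0623, 0.2229]
tcp_rot: [[0.993, 0.118, 0.002], [0.118, -0.993, 0.001], [0.002, -0.001, -1.0]]
force: [-0.3, 0.1, 0.1]
opening: 0.009
```

```bash
python3 - <<'E'
from h import *
m=camera_model('wrist');im=capture('wrist');cv2.imwrite('pics/w1.png',im)
print(np.round(m['pose'],3))
s=readout.read_state();print(s['position'])
x,y,a=.5923,.0456,.1119
L=np.array([[0,Y,.047] for Y in (.144,.072,0,-.072,-.144)]);W=np.c_[L[:,0]*np.cos(a)-L[:,1]*np.sin(a)+x,L[:,0]*np.sin(a)+L[:,1]*np.cos(a)+y,L[:,2]]
print(np.round(proj(W,'wrist',m)))
print(np.round(proj(np.array([[.4878,.1403,.028]]),'wrist',m)))
E
```

```text
[[ 0.117  0.964  0.238  0.545]
 [-0.993  0.114  0.026 -0.055]
 [-0.002 -0.239  0.971  0.385]
 [ 0.     0.     0.     1.   ]]
[ 0.48138053 -0.06466766  0.22269016]
[[ 68.  54.]
 [145.  55.]
 [221.  55.]
 [298.  56.]
 [374.  56.]]
[[133. 152.]]
```

View pics/w1.png

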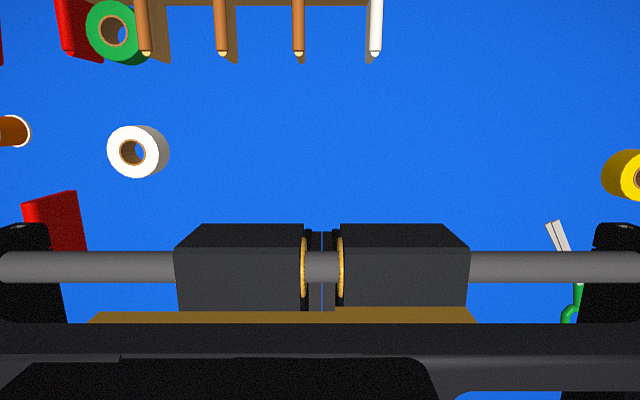

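>>> {"fn": "send_rows", "kwargs": {"moves": [[[0,0,0,2.55,-4.02,0,-1],[0,0,0,2.55,-4.02,0,-1],[0,0,0,2.55,-4.02,0,-1],[0,0,0,2.55,-4.02,0,-1],[0,0,0,2.55,-4.02,0,-1]]]}}

```text
time_s: 3.45
position: [0.5859, 0.1464, 0.2226]
tcp_rot: [[0.994, 0.109, 0.0], [0.109, -0.994, -0.001], [0.0, 0.001, -1.0]]
force: [1.5, -0.5, 0.4]
opening: 0.008
```

>>> {"fn": "send_rows", "kwargs": {"moves": [[[0,0,0,2.55,-4.02,0,-1],[0,0,0,0,0,4,-1],[0,0,0,0,0,4,-1],[0,0,0,0,0,4,-1],[0,0,0,0,0,0,-1]]]}}

```text
time_s: 3.95
position: [0.6013, 0.187, 0.0967]
tcp_rot: [[0.994, 0.109, -0.013], [0.109, -0.994, -0.002], [-0.014, 0.001, -1.0]]
force: [-1.2, 0.1, 0.1]
opening: 0.007
```

>>> {"fn": "send_rows", "kwargs": {"moves": [[[0,0,0,0.5,-0.4,2,-1],[0,0,0,0,0,1.5,-1],[0,0,0,0,0,0.7,-1],[0,0,0,0,0,0,-1],[0,0,0,0,0,0,-1]]]}}

```text
time_s: 4.45
position: [0.6109, 0.1937, 0.0615]
tcp_rot: [[0.994, 0.11, 0.001], [0.11, -0.994, 0.0], [0.001, 0.0, -1.0]]
force: [-0.0, 0.1, 0.5]
opening: 0.006
```

>>> {"fn": "send_rows", "kwargs": {"moves": [[[0,0,0,0,0,0.5,-1],[0,0,0,0,0,0.3,-1],[0,0,0,0,0,0.2,-1],[0,0,0,0,0,0.1,-1],[0,0,0,0,0,0,-1]]]}}

```text
time_s: 4.95
position: [0.6106, 0.194, 0.0513]
tcp_rot: [[0.994, 0.111, 0.0], [0.111, -0.994, -0.0], [0.0, 0.0, -1.0]]
force: [-2.1, -0.6, 9.3]
opening: 0.006
```

>>> {"fn": "send_rows", "kwargs": {"moves": [[[0,0,0,0,0,0,-1],[0,0,0,0,0,-2.5,-1],[0,0,0,0,3.6,0,-1],[0,0,0,0,3.6,0,-1],[0,0,0,0,0,0,-1]]]}}

```text
time_s: 5.45
position: [0.6195, 0.1186, 0.075]
tcp_rot: [[0.994, 0.107, 0.001], [0.107, -0.994, -0.001], [0.001, 0.001, -1.0]]
force: [0.9, -0.4, 0.3]
opening: 0.006
```

>>> {"fn": "send_rows", "kwargs": {"moves": [[[0,0,0,0,0,1.5,-1],[0,0,0,0,0,0.5,-1],[0,0,0,0,0,0.3,-1],[0,0,0,0,0,0.2,-1],[0,0,0,0,0,0,-1]]]}}

```text
time_s: 5.95
position: [0.6169, 0.1233, 0.0511]
tcp_rot: [[0.994, 0.113, -0.003], [0.113, -0.994, -0.001], [-0.003, 0.001, -1.0]]
force: [-4.9, -2.2, 15.2]
opening: 0.008
```

>>> {"fn": "send_rows", "kwargs": {"moves": [[[0,0,0,0,0,0,-1],[0,0,0,0,0,-2.5,-1],[0,0,0,0,3.6,0,-1],[0,0,0,0,3.6,0,-1],[0,0,0,0,0,0,-1]]]}}

```text
time_s: 6.45
position: [0.6273, 0.0482, 0.0742]
tcp_rot: [[0.994, 0.109, 0.001], [0.109, -0.994, -0.001], [0.001, 0.001, -1.0]]
force: [-0.3, 0.2, -0.6]
opening: 0.008
```

>>> {"fn": "send_rows", "kwargs": {"moves": [[[0,0,0,0,0,1.5,-1],[0,0,0,0,0,0.5,-1],[0,0,0,0,0,0.3,-1],[0,0,0,0,0,0.2,-1],[0,0,0,0,0,0,-1]]]}}

```text
time_s: 6.95
position: [0.6246, 0.0525, 0.0512]
tcp_rot: [[0.994, 0.113, -0.004], [0.113, -0.994, 0.0], [-0.004, -0.0, -1.0]]
force: [-5.7, 0.0, 16.1]
opening: 0.003
```

>>> {"fn": "send_rows", "kwargs": {"moves": [[[0,0,0,0,0,0,-1],[0,0,0,0,0,-4,-1],[0,0,0,-3.2,-2.6,-2,1],[0,0,0,-3.2,-2.6,0,1],[0,0,0,-3.2,-2.6,0,1]]]}}

```text
time_s: 7.45
position: [0.521, 0.1195, 0.1097]
tcp_rot: [[0.994, 0.112, 0.001], [0.112, -0.994, 0.0], [0.001, -0.0, -1.0]]
force: [-0.2, 0.3, -0.5]
opening: 0.196
```

>>> {"fn": "send_rows", "kwargs": {"moves": [[[0,0,0,-3.1,-2.6,0,1],[0,0,0,0,0,0,1],[0,0,0,0,0,0,1],[0,0,0,0,0,0,1],[0,0,0,0,0,0,1]]]}}

```text
time_s: 7.95
position: [0.4902, 0.1399, 0.1094]
tcp_rot: [[0.994, 0.11, 0.001], [0.11, -0.994, 0.0], [0.001, 0.0, -1.0]]
force: [-0.1, 0.5, -0.0]
opening: 0.647
```

```bash
python3 - <<'E'
from h import *
m=camera_model('wrist');im=capture('wrist');cv2.imwrite('pics/w2.png',im)
s=readout.read_state();print(s['position'],s['opening'],s['time_s'])
for c in ('wrist','top'):
    if c=='top':capture('top')
    print([(round(d['p'],2),np.round(d['location'],3).tolist()) for d in spot_in(c,'roll_white')])
g=cv2.inRange(im,(190,190,190),(255,255,255));n,l,st,ct=cv2.connectedComponentsWithStats(g)
print([(st[i].tolist(),ct[i].round(1).tolist()) for i in range(1,n) if st[i][4]>300])
E
```

```text
[0.49000058 0.13973349 0.10938244] 0.6961080509312594 8.0
[]
[]
[([89, 161, 51, 49, 1782], [113.8, 184.8]), ([283, 172, 73, 71, 2909], [319.1, 206.8])]
```

```bash
python3 - <<'E'
from h import *
print(unproj((319.1,207),.026,'wrist'))
E
```

```text
[0.48774289 0.1410866  0.026     ]
```

View pics/w2.png

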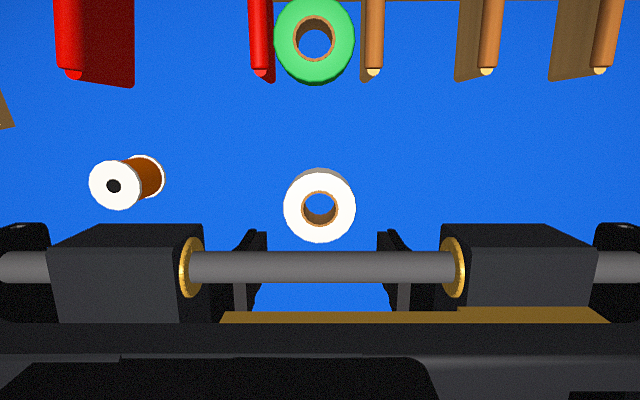

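>>> {"fn": "send_rows", "kwargs": {"moves": [[[0,0,0,-0.2,-0.1,1,1],[0,0,0,0,0,1.5,1],[0,0,0,0,0,2,1],[0,0,0,0,0,2,1],[0,0,0,0,0,2,1]]]}}

```text
time_s: 8.65
position: [0.4863, 0.1407, 0.0233]
tcp_rot: [[0.994, 0.11, -0.0], [0.11, -0.994, -0.0], [-0.0, -0.0, -1.0]]
force: [0.6, 0.0, 0.3]
opening: 1.001
```

```bash
python3 - <<'E'
from h import *
m=camera_model('wrist')  # same orientation assumed; redo with pose of w2: shift back by TCP motion
s=readout.read_state();p=np.array(s['position']);d=np.array([.4900,.1397,.1094])-p
T=np.array(m['pose']).copy();T[:3,3]+=d;m['pose']=T
F=np.array([unproj(u,.047,'wrist',m)[:2] for u in ((262,72),(374,71),(486,70),(599,69))])
print(F,s['position'])
dy=(F[0]-F[3]);a=np.arctan2(-dy[0],dy[1]);print(np.degrees(a),np.hypot(*dy))
R=np.array([[np.cos(a),-np.sin(a)],[np.sin(a),np.cos(a)]])
o=F.mean(0)-R@[0,.036];print('origin',o)
for q in ((-.04,-.036),(.024,-.036)):print(q,o+R@q)
E
```

```text
[[ 0.57766431  0.18693137]
 [ 0.58599797  0.11671857]
 [ 0.59431591  0.04663829]
 [ 0.60268709 -0.02393544]] [0.48632165 0.14074056 0.02326089]
6.767429138365374 0.21234629306728278
origin [0.59440854 0.04583902]
(-0.04, -0.036) [0.55892946 0.00537627]
(0.024, -0.036) [0.62248355 0.01291799]
```

>>> {"fn": "send_rows", "kwargs": {"moves": [[[0,0,0,0,0,1,1],[0,0,0,0,0,0.6,0.6],[0,0,0,0,0,0,0.2],[0,0,0,0,0,0,0.2],[0,0,0,0,0,0,0.2]]]}}

```text
time_s: 9.15
position: [0.4872, 0.141, 0.0093]
tcp_rot: [[0.994, 0.111, 0.002], [0.111, -0.994, 0.0], [0.002, 0.0, -1.0]]
force: [0.1, 0.4, 0.1]
opening: 0.722
```

>>> {"fn": "send_rows", "kwargs": {"moves": [[[0,0,0,0,0,0,0.2],[0,0,0,0,0,0,0.2],[0,0,0,0,0,0,0.2],[0,0,0,0,0,0,0.2],[0,0,0,0,0,0,0.2]]]}}

```text
time_s: 9.65
position: [0.487, 0.141, 0.0092]
tcp_rot: [[0.994, 0.111, 0.001], [0.111, -0.994, 0.0], [0.001, 0.0, -1.0]]
force: [-0.7, 0.1, 5.9]
opening: 0.62
```

>>> {"fn": "send_rows", "kwargs": {"moves": [[[0,0,0,0.3,0.7,0,0.2],[0,0,0,0.6,1.5,0,0.2],[0,0,0,0.6,1.5,0,0.2],[0,0,0,0.6,1.5,0,0.2],[0,0,0,0.6,1.5,0,0.2]]]}}

```text
time_s: 10.15
position: [0.5203, 0.0776, 0.0092]
tcp_rot: [[0.994, 0.111, -0.001], [0.111, -0.994, 0.001], [-0.001, -0.001, -1.0]]
force: [-0.2, 4.0, 7.6]
opening: 0.622
```

>>> {"fn": "send_rows", "kwargs": {"moves": [[[0,0,0,0.6,1.5,0,0.2],[0,0,0,0.6,1.5,0,0.2],[0,0,0,0.6,1.5,0,0.2],[0,0,0,0.6,1.5,0,0.2],[0,0,0,0.4,1.5,0,0.2]]]}}

```text
time_s: 10.65
position: [0.5569, 0.0061, 0.0092]
tcp_rot: [[0.994, 0.11, -0.0], [0.11, -0.994, 0.001], [-0.0, -0.001, -1.0]]
force: [-1.3, 3.6, 5.9]
opening: 0.623
```

>>> {"fn": "send_rows", "kwargs": {"moves": [[[0,0,0,0,0,0,0.6],[0,0,0,0,0,0,0.6],[0,0,0,0,0,0,0.6],[0,0,0,0,0,0,0.6],[0,0,0,0,0,0,0.6]]]}}

```text
time_s: 11.15
position: [0.5566, 0.0064, 0.0084]
tcp_rot: [[0.994, 0.111, -0.001], [0.111, -0.994, 0.0], [-0.001, -0.0, -1.0]]
force: [0.2, -0.2, -0.0]
opening: 0.794
```

>>> {"fn": "send_rows", "kwargs": {"moves": [[[0,0,0,-1,0,0,0.6],[0,0,0,-2,0,0,0.6],[0,0,0,-2,0,0,0.6],[0,0,0,-2,0,0,0.6],[0,0,0,0,0,0,-0.4]]]}}

```text
time_s: 11.65
position: [0.4826, -0.0011, 0.0084]
tcp_rot: [[0.994, 0.11, -0.007], [0.11, -0.994, 0.002], [-0.007, -0.002, -1.0]]
force: [-0.1, -0.0, -0.7]
opening: 0.766
```

>>> {"fn": "send_rows", "kwargs": {"moves": [[[0,0,0,0,0,0,-0.4],[0,0,0,0,0,0,-0.4],[0,0,0,0,0,0,-0.4],[0,0,0,0,0,0,-0.4],[0,0,0,0,0,0,-0.4]]]}}

```text
time_s: 12.15
position: [0.4879, -0.0019, 0.0085]
tcp_rot: [[0.994, 0.111, 0.001], [0.111, -0.994, -0.0], [0.001, 0.0, -1.0]]
force: [0.5, 1.0, -1.1]
opening: 0.358
```

```bash
python3 - <<'E'
from h import *
m=camera_model('wrist');im=capture('wrist');cv2.imwrite('pics/w3.png',im)
s=readout.read_state();print(s['position'],s['opening'],s['time_s'])
E
```

```text
[ 0.48769878 -0.00185672  0.00850008] 0.3308308272334555 12.2
```

View pics/w3.png

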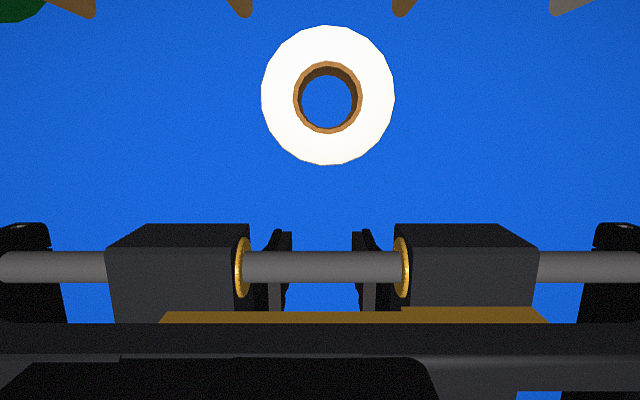

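```bash
python3 - <<'E'
from h import *
a=np.radians(6.5);R=np.array([[np.cos(a),-np.sin(a)],[np.sin(a),np.cos(a)]]);o=np.array([.594,.0457])
s=readout.read_state()
f=lambda p:np.round(R.T@(np.array(p)[:2]-o),4)
print('tcp',f(s['position']),'roll',f(unproj((328,95.5),.028,'wrist')),'dm,dr feet',f(unproj((243,17),.0,'wrist')),f(unproj((402,16),.0,'wrist')))
E
```

```text
tcp [-0.111  -0.0352] roll [-0.0381 -0.0384] dm,dr feet [-0.0014  0.0005] [-0.0012 -0.0731]
```

>>> {"fn": "send_rows", "kwargs": {"moves": [[[0,0,0,1,0.15,0,-0.4],[0,0,0,1,0,0,-0.4],[0,0,0,1,0,0,-0.4],[0,0,0,0.8,0,0,-0.4],[0,0,0,0.6,0,0,-0.4]]]}}

```text
time_s: 12.7
position: [0.5324, 0.0016, 0.0086]
tcp_rot: [[0.994, 0.111, 0.0], [0.111, -0.994, -0.0], [0.0, 0.0, -1.0]]
force: [-1.0, -0.1, 0.6]
opening: 0.3
```

>>> {"fn": "send_rows", "kwargs": {"moves": [[[0,0,0,0.8,0,0,-0.4],[0,0,0,0.8,0,0,-0.4],[0,0,0,0.8,0,0,-0.4],[0,0,0,0.8,0,0,-0.4],[0,0,0,0.8,0,0,-0.4]]]}}

```text
time_s: 13.2
position: [0.5717, 0.006, 0.0085]
tcp_rot: [[0.994, 0.111, -0.0], [0.111, -0.994, 0.0], [-0.0, -0.0, -1.0]]
force: [0.2, 0.8, 0.4]
opening: 0.299
```

```bash
python3 - <<'E'
from h import *
im=capture('top');cv2.imwrite('pics/top2.png',cv2.resize(im[130:280,205:390],None,fx=4,fy=4,interpolation=cv2.INTER_CUBIC))
w=capture('wrist');cv2.imwrite('pics/w4.png',w)
a=np.radians(6.5);R=np.array([[np.cos(a),-np.sin(a)],[np.sin(a),np.cos(a)]]);o=np.array([.594,.0457])
s=readout.read_state();print(R.T@(s['position'][:2]-o),s['opening'],s['force'])
E
```

```text
[-0.02536447 -0.03727601] 0.3002413016619418 [-0.22476286  0.24800269 -0.20768876]
```

View pics/w4.png

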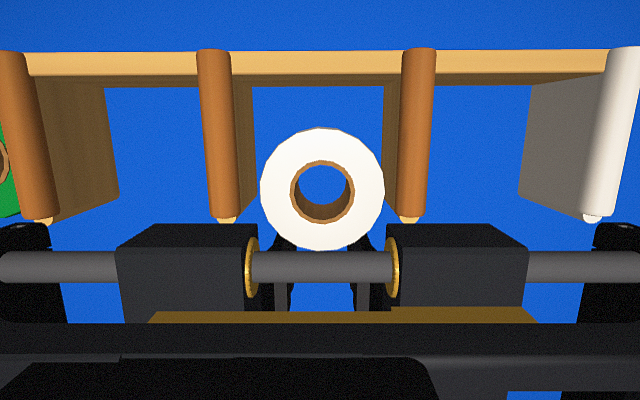

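>>> {"fn": "send_rows", "kwargs": {"moves": [[[0,0,0,0.5,0,0,-0.4],[0,0,0,0.4,0,0,-0.4],[0,0,0,0.3,0,0,-0.4],[0,0,0,0.2,0,0,-0.4],[0,0,0,0,0,0,-0.4]]]}}

```text
time_s: 13.8
position: [0.5853, 0.0074, 0.0086]
tcp_rot: [[0.994, 0.111, 0.0], [0.111, -0.994, -0.0], [0.0, 0.0, -1.0]]
force: [0.5, -0.1, -0.6]
opening: 0.301
```

>>> {"fn": "send_rows", "kwargs": {"moves": [[[0,0,0,0.1,0,0,-0.4],[0,0,0,0.1,0,0,-0.4],[0,0,0,0.1,0,0,-0.4],[0,0,0,0,0,0,-0.4],[0,0,0,0,0,0,-0.4]]]}}

```text
time_s: 14.3
position: [0.5881, 0.0078, 0.0086]
tcp_rot: [[0.994, 0.111, 0.0], [0.111, -0.994, -0.0], [0.0, 0.0, -1.0]]
force: [-0.7, -1.0, -0.8]
opening: 0.3
```

>>> {"fn": "send_rows", "kwargs": {"moves": [[[0,0,0,0.1,0,0,-0.4],[0,0,0,0.1,0,0,-0.4],[0,0,0,0,0,0,-0.4],[0,0,0,0,0,0,-0.4],[0,0,0,0,0,0,-0.4]]]}}

```text
time_s: 14.8
position: [0.5901, 0.008, 0.0086]
tcp_rot: [[0.994, 0.111, 0.0], [0.111, -0.994, -0.0], [0.0, 0.0, -1.0]]
force: [0.3, -0.6, 0.1]
opening: 0.298
```

>>> {"fn": "send_rows", "kwargs": {"moves": [[[0,0,0,0.1,0,0,-0.4],[0,0,0,0.1,0,0,-0.4],[0,0,0,0,0,0,-0.4],[0,0,0,0,0,0,-0.4],[0,0,0,0,0,0,-0.4]]]}}

```text
time_s: 15.3
position: [0.5918, 0.0083, 0.0085]
tcp_rot: [[0.994, 0.111, -0.0], [0.111, -0.994, 0.0], [-0.0, -0.0, -1.0]]
force: [-0.5, 0.7, 0.9]
opening: 0.301
```

```bash
python3 - <<'E'
from h import *
w=capture('wrist');cv2.imwrite('pics/w5.png',w)
print(readout.read_state()['force'])
E
```

```text
[-0.74524746  0.60186387  1.56741731]
```

View pics/w5.png

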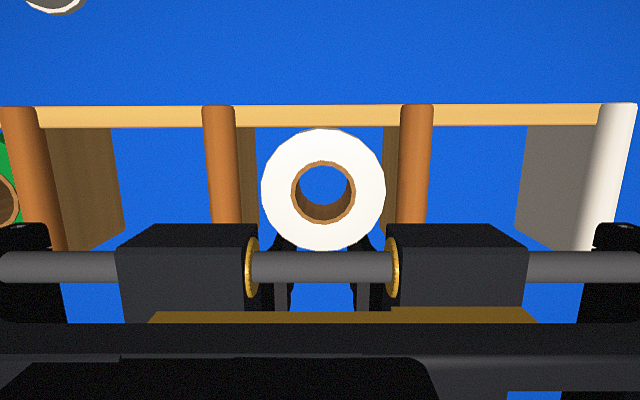

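```bash
python3 - <<'E'
from h import *
a=np.radians(6.5);R=np.array([[np.cos(a),-np.sin(a)],[np.sin(a),np.cos(a)]]);o=np.array([.594,.0457])
f=lambda uv,z:np.round(R.T@(unproj(uv,z,'wrist')[:2]-o),4)
print('roll',f((323,189.5),.028),'back top edge',f((320,127),.045),'dividers at top',f((218,165),.051),f((416,165),.051))
E
```

```text
roll [ 0.0273 -0.038 ] back top edge [ 0.0543 -0.0369] dividers at top [ 0.0413 -0.0002] [ 0.041  -0.0714]
```

>>> {"fn": "send_rows", "kwargs": {"moves": [[[0,0,0,0.1,0,0,-0.4],[0,0,0,0.1,0,0,-0.4],[0,0,0,0,0,0,-0.4],[0,0,0,0,0,0,-0.4],[0,0,0,0,0,0,-0.4]]]}}

```text
time_s: 15.85
position: [0.592, 0.0085, 0.0084]
tcp_rot: [[0.994, 0.111, -0.004], [0.111, -0.994, 0.0], [-0.004, -0.001, -1.0]]
force: [-5.1, -1.9, 2.7]
opening: 0.3
```

The arm has stalled at 5 N, so the roll is against the back wall. I'll back off next.

>>> {"fn": "send_rows", "kwargs": {"moves": [[[0,0,0,-0.5,0,0,-0.4],[0,0,0,-2,0,0,-0.4],[0,0,0,-3,0,0,-0.4],[0,0,0,-3,0,0,-0.4],[0,0,0,-1,0,0,-0.4]]]}}

```text
time_s: 16.35
position: [0.4966, -0.0017, 0.0085]
tcp_rot: [[0.994, 0.11, -0.003], [0.11, -0.994, 0.001], [-0.003, -0.001, -1.0]]
force: [0.2, 0.9, -0.3]
opening: 0.297
```

>>> {"fn": "send_rows", "kwargs": {"moves": [[[0,0,0,0,0,-3,-0.4],[0,0,0,-1,0,-4,-0.4],[0,0,0,-1,0,-4,-0.4],[0,0,0,0,0,-3,-0.4],[0,0,0,0,0,0,-0.4]]]}}

```text
time_s: 16.85
position: [0.4844, -0.0052, 0.1529]
tcp_rot: [[0.994, 0.111, 0.013], [0.111, -0.994, -0.003], [0.013, 0.004, -1.0]]
force: [0.7, -0.4, 0.4]
opening: 0.299
```

```bash
python3 - <<'E'
from h import *
w=capture('wrist');cv2.imwrite('pics/w6.png',w)
print(readout.read_state()['position'],readout.read_state()['time_s'])
capture('top')
for t in ['roll_green','roll_yellow','spool_front','spool_back','roll_white']: print(t,[(round(d['p'],2),np.round(d['location'],3).tolist()) for d in spot_in('top',t)][:2])
E
```

```text
[ 0.48307508 -0.00490984  0.15101772] 16.9
roll_green [(0.6, [0.604, 0.153, 0.029])]
roll_yellow [(0.95, [0.526, -0.405, 0.031])]
spool_front [(0.45, [0.491, 0.283, 0.041])]
spool_back [(0.55, [0.698, 0.145, 0.04])]
roll_white [(0.65, [0.623, 0.012, 0.026])]
```

View pics/w6.png

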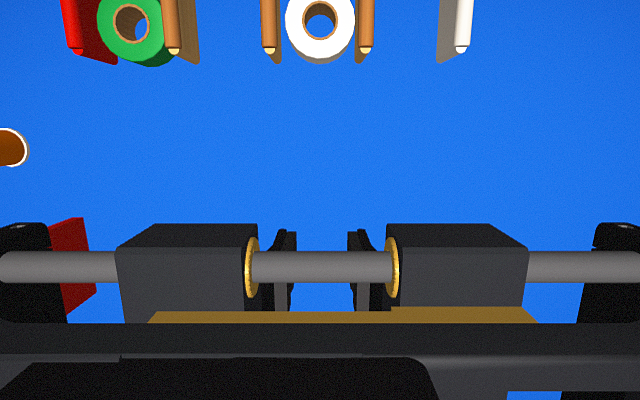

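```bash
python3 -c "
from rig import *
print(bot.hand_in())"
```

```text
the job is handed in; nothing more can be done
None
```

The white roll is home in the third gap from the red end, and the job is handed in. The hand-in reports no verdict, so success rests on my own checks below.

**What I did**
- **Touches:** With the fingers shut, I touched the top of the red end wall (about 9 N), then the left divider (15 N), then the middle divider (16 N). The red wall meant is the one attached to the rack's left end. The two other red pieces were larger and stood apart from the rack.
- **Moving the roll:** I slid it along the table between the fingers to the mouth of the gap. There I opened the fingers, backed off, and pushed it in with two narrowed fingers until they stalled at about 5 N against the back wall. Then I backed away and up.

**Last checks**
- **Roll position:** The top camera put the roll at (0.623, 0.012) m. I expected (0.622, 0.013) m for fully home, so it agrees within about 1 mm.
- **Side to side:** An earlier wrist picture put the roll about 2 mm right of the gap's middle line, inside the 8 mm allowed.
- **Depth:** The same picture read the roll about 3 mm deeper than home. The back wall's edge read about 2 mm deep as well, so most of that is camera offset.
- **Other things:** The green and yellow rolls and both spools were within about 4 mm of where they started, which is within the network's accuracy. I did not measure the scissors, glue jar or sticks again, but the gripper never went near them.
- **Time:** The run took about 17 s of the 64 s allowed.

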